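# Scan the jar, then hold its sample cell in the colour reader's light path

## Task

At the quality bench of the drying hall, turn the labelled jar in its ring until the label squarely faces the scanner block and let go of it, still standing fully down in the ring. Then take the rectangular sample cell out of the rack by its two broad frosted sides only, never letting a finger press on the clear end windows, and hold it upright in mid-air in the colour reader, its middle in the light path half-way between lamp and sensor and its clear windows squarely facing the two lenses. Finish while holding it there motionless, touching no part of the reader, and leave the two round vials where they stand in the rack.

Things in the scene. Friction and masses are not known exactly. Their poses are not given: they have to be found in the camera images.
- jar_centre (a point): Round jar of dried slices, 56 mm in diameter, 90 mm tall with its flat metal lid, loose, about 0.2 kg. Point: on its axis, 45 mm above its underside. z up; x points out through its marked side, which bears a white paper label with dark bars and a 10 mm wide paper strip that runs from the label up over the lid to its centre.
- ring_centre (a point): Fixed locating ring on the scanner's base plate; the jar stands in it and turns with 2 mm of play. Ring inside 60 mm, outside 76 mm in diameter, 10 mm high above the plate. Point: ring centre on the plate's upper face, 6 mm above the bench, where the jar rests. x points level from the ring to the scanner block, z up.
- scanner_window (a point): Middle of the dark window of the fixed scanner block (white box 55 mm thick, 85 mm wide, top 92 mm above the bench), 105 mm along x from the ring's centre, 50 mm above the bench; same axes as the ring. The window looks back at the ring.
- cell_centre (a point): Sample cell: closed upright glass block 60 mm tall, loose, about 55 g. 34 mm long along x between its two narrow clear windows, 18 mm thick along y between its two broad white frosted sides (grip these). Point: its centre, 30 mm above its underside; z up. It stands in a rack pocket, its length along the row; either end may face either lens.
- rack: Fixed black rack 166 x 50 x 20 mm; origin at the centre of its underside, z up. Three pockets in a row along x, at -52, 0 and +52 mm, each 37 x 21 mm and 15 mm deep. The cell stands in one of them and a vial in each of the others; the upper 45 mm of the cell stand free above the rack.
- vial_a_centre (a point): Round vial 18 mm in diameter (black cap 19 mm), 56 mm tall, loose in a rack pocket. Point: its centre, 28 mm above its underside.
- vial_b_centre (a point): The second round vial, the same as the first.
- light_path (a point): Fixed colour reader: base plate 250 x 80 x 8 mm with a lamp post (black, at -x) and a sensor post (white, at +x), tops 90 mm above the bench, each 52 x 58 mm with a lens 26 mm wide facing the other. Point: middle of the light path, 70 mm above the bench, with 53 mm free to the lens on either side. x runs level along the path, z up.

How it is judged:
On the way, in this order (a step that is already met when the one before it is completed fails the run):
1. the jar stands in its ring, let go, with its label facing the scanner (angle between the x axis of jar_centre and the x axis of ring_centre, either way round below 0.21 rad and x of scanner_window in the frame of jar_centre above 0.05 m and horizontal distance between jar_centre and ring_centre below 0.006 m and angle between jar_centre's own z axis and vertical below 0.08 rad and z of jar_centre in the frame of ring_centre below 0.049 m and contact force between the fingers and jar below 0.1 N), for 0.3 s.
2. the cell is held by the fingers in the light path, square to it (x of cell_centre in the frame of light_path between -0.02 and 0.02 m and y of cell_centre in the frame of light_path between -0.008 and 0.008 m and z of cell_centre in the frame of light_path between -0.012 and 0.012 m and angle between the x axis of cell_centre and the x axis of light_path, either way round below 0.16 rad and angle between cell_centre's own z axis and vertical below 0.14 rad and contact force between the fingers and cell above 0.5 N and contact force between cell and reader below 0.05 N and linear speed of cell below 0.03 m/s), for 0.3 s.
At the end, for the whole second after the job is handed in: Cell held still by the fingers: upright within 8 deg, centre within 8 mm of the path sideways, 12 mm in height, 20 mm along, windows within 9 deg, reader untouched. Jar released, upright and down in its ring, label within 12 deg of the scanner. Vials upright (20 deg), within 25 mm of their starts (all of step 1 and all of step 2 and distance of each of vial_a_centre, vial_b_centre from where it was at the start of the episode below 0.025 m and angle between each of vial_a_centre, vial_b_centre's own z axis and vertical below 0.35 rad); the arm keeps its last pose, push and grip.
It fails at once if a finger presses on a clear window of the cell (contact force between the fingers and cell_c1 above 0.5 N).
It also fails if it takes over 54 s, if anything falls off the work surface, if the arm or the gripper's body presses on something with over 40 N, if the wrist force passes 120 N, or if a joint passes its speed limit or range.

## Robot

A 6-joint arm with a two-finger parallel gripper is mounted at the origin on the work surface. World frame = base frame: x ahead of the robot, y to its left, z up, the work surface at z = 0. Lengths are in m, angles in rad, forces in N, time in s.
With the tool pointing down it reaches from about 0.3 to 0.825 m from the base axis. Payload 5.4 kg.
Tool frame: the origin (TCP) lies at the very end of the fingers, on their centre line; the grasp point (between the pads) lies 19 mm behind it (env.pinch_z is the distance from the TCP to the grasp point, in m); z points along the fingers, y is the line along which they close (so a half turn about z gives the same grasp; the last joint's range is limited). The gripper opens to 92 mm and grips with 3 to 60 N. Pads are 20 mm wide; open, the fingers measure 128 mm over their backs; the gripper's body (75 mm by 189 mm) begins 69 mm behind the grasp point.
Start: joints at [1.003, 0.158, 1.597, -0, 1.386, -0.21], TCP at [0.201, 0.539, 0.215] pointing down, gripper open.
Joint ranges: [-2.91, 2.91], [-0.94, 2.29], [0.18, 2.7], [-1.29, 4.43], [0.17, 2.64], [-3, 3]. Speed limits (rad/s): [2.57, 2.57, 3.14, 3.14, 3.14, 3.14].

## Interface

Orientations are given as [roll, pitch, yaw] about the fixed x, y, z axes, in that order (R = Rz(yaw) Ry(pitch) Rx(roll)).
In Python, from rig import env gives the robot as it stands.
- The arm moves only by the tool apply_moves, never from a script. Its argument "rows" is a list of rows, each an object of numbers: "tx", "ty", "tz": the shift along the tool's x, y, z in m; "rx", "ry", "rz": the turn, a rotation vector about the tool's x, y, z in degrees; "hand": the finger opening in m, from 0 to 0.0919. A call has 1 to 12 rows; each row is the pose to reach, as a shift and turn from the pose commanded when the call began, along the tool's axes at that moment; what a row does not reach only later rows make up. A row lasts 1/12 s, in which the tool goes at most 41.7 mm and 7.16 degrees, less where a joint would pass 70% of its speed; a pose out of reach is approached as far as the arm can. A call with a gripper value outside its range is refused whole. The fingers move at their own pace and stop on an object; the grip force is fixed at half the most. Time passes only in rows, so rows that repeat a pose let the fingers close. It gives the time, the measured TCP pose, the force, the opening and the grip force at its end, in the units of the state.
- env.observe(): the state, without advancing time (a new reading comes with each control period).
- env.capture(name): name is "scene" or "top" or "wrist"; returns a dict with "frame" (480x640x3 uint8, red, green, blue), "depth" (480x640 float32, m along the optical axis (not along the pixel's ray), 0 where there is no reading), "fx", "fy", "cx", "cy" (pixels), "distortion" ([k1, k2, p1, p2, k3] as OpenCV has them; the pictures are not rectified), "extrinsics" (4x4, takes a point from world to camera coordinates); the wrist camera has in their place "mount" (4x4, takes a point from camera to tool coordinates, whose origin is the TCP and whose axes are the flange's). Camera axes: x right, y up, looking along -z (the intrinsics and any distortion apply to the point x, -y, -z); pixel columns grow to the right and rows downward; lengths in m; the calibration is good to about 2 mm. A picture is of the moment at which its call begins: read the wrist's pose just before it.
- env.job_done(): hands the job in; it is judged then, once.
The state is a dict: "time": time; "joints": joint angles; "joint_velocities": joint speeds; "tau": joint torques, N m; "position": TCP position; "ee_rot": TCP orientation; "contact_force": force on the tool from outside, world axes, zero at the start; "ft_torque": the same for the moment, N m; "width": opening from 0.0 (shut) to 1.0 (fully open); "grip_force": force on a finger pad.
Only numpy, scipy, OpenCV 4.12 (cv2) and the standard library are available. Lean on these libraries where they do the work, as an engineer would, in place of code of your own. Each camera call takes 0.05 s, during which the arm holds its last target. There are 200 camera calls.

## Working session

There is one attempt and no reset: what is moved stays moved. The work goes in short steps, Python scripts to look and compute and a tool call to move; the robot and the scene stay as the last step left them, time stands still between calls to the robot, and variables do not carry over. Pictures are saved under pics/ and viewed, at most 10 in all, crops included, and the job is handed in when it is done.

Besides the shell and the picture viewer there is one more tool, called after "Request:" as name(argument=value, ...), one argument or row to a line, values as JSON. apply_moves: Moves the arm, as the interface text tells. Its arguments: {"type":"object","properties":{"rows":{"type":"array","items":{"type":"object","properties":{"tx":{"type":"number"},"ty":{"type":"number"},"tz":{"type":"number"},"rx":{"type":"number"},"ry":{"type":"number"},"rz":{"type":"number"},"hand":{"type":"number"}}}}},"required":["rows"]}

```bash
ls; mkdir -p pics; python3 - <<'E'
from rig import env
import cv2,numpy as np,pickle
s=env.observe();print(s['time'],s['position'],s['ee_rot'],env.pinch_z)
for n in("scene","top"):
    c=env.capture(n);pickle.dump(c,open(n+'.pkl','wb'))
    cv2.imwrite(f'pics/{n}.png',c['frame'][:,:,::-1]);print(n,c['fx'],c['cx'],c['cy'],c['distortion'],c['extrinsics'])
E
```

```text
pics
0.0 [0.20103652 0.53803034 0.21361604] [-3.13972484e+00 -3.70345213e-04  2.78380274e+00] 0.0187
scene 447.35646986828056 320.1860388157439 239.4786856303823 [-0.10914204  0.          0.          0.          0.        ] [[-2.10564609e-02  9.99662035e-01 -1.52460276e-02 -2.44022376e-02]
 [-5.96951398e-01 -3.38255818e-04  8.02277330e-01  2.54695344e-01]
 [ 8.02001031e-01  2.59942587e-02  5.96756772e-01 -1.33741593e+00]
 [ 0.00000000e+00  0.00000000e+00  0.00000000e+00  1.00000000e+00]]
top 468.07534004916386 312.58673273538756 231.73193266219178 [-0.04373414  0.          0.          0.          0.        ] [[ 0.0213115  -0.99965953 -0.01505497  0.05664985]
 [ 0.98102307  0.0180068   0.19305305 -0.53476661]
 [-0.19271623 -0.01888352  0.98107281 -0.98906429]
 [ 0.          0.          0.          1.        ]]
```

View pics/top.png

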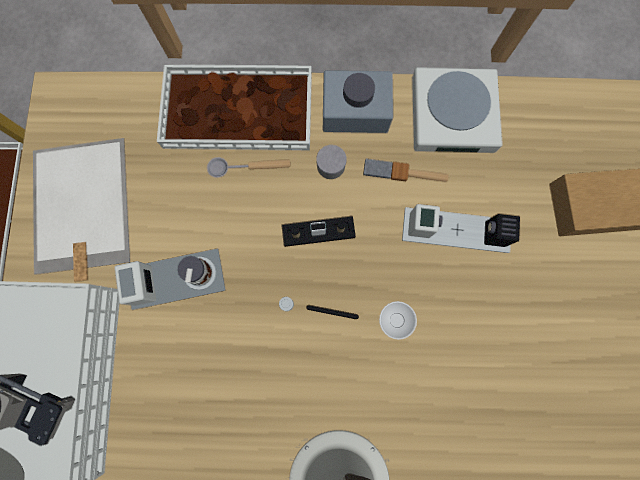

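View pics/scene.png

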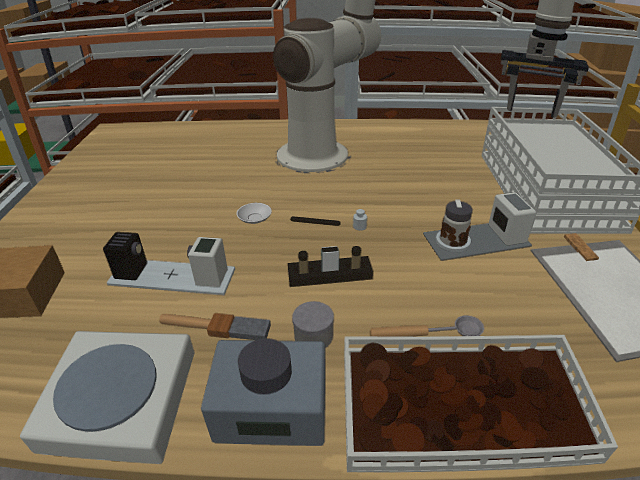

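```bash
cat >h.py <<'E'
import numpy as np,cv2,pickle
from scipy.spatial.transform import Rotation as R
def ray(c,u,v,E=None):
    K=np.array([[c['fx'],0,c['cx']],[0,c['fy'],c['cy']],[0,0,1]])
    x,y=cv2.undistortPoints(np.array([[[u,v]]],float),K,np.array(c['distortion'],float))[0,0]
    E=np.array(c['extrinsics']) if E is None else E
    return -E[:3,:3].T@E[:3,3], E[:3,:3].T@np.array([x,-y,-1])
def atz(c,u,v,z,E=None):
    o,d=ray(c,u,v,E); return o+d*(z-o[2])/d[2]
def wE(c,s):  # wrist world->camera
    T=np.eye(4);T[:3,:3]=R.from_euler('xyz',s['ee_rot']).as_matrix();T[:3,3]=s['position']
    return np.linalg.inv(T@np.array(c['mount']))
def pix(c,p,E=None):
    E=np.array(c['extrinsics']) if E is None else E
    q=E[:3,:3]@p+E[:3,3]
    K=np.array([[c['fx'],0,c['cx']],[0,c['fy'],c['cy']],[0,0,1]])
    return cv2.projectPoints(np.array([[q[0],-q[1],-q[2]]]),np.zeros(3),np.zeros(3),K,np.array(c['distortion'],float))[0].ravel()
E
python3 - <<'E'
from h import *
c=pickle.load(open('top.pkl','rb'));f=c['frame'][:,:,::-1]
a=cv2.resize(f[240:315,110:235],None,fx=6,fy=6)[:,:750]
b=cv2.resize(f[200:255,275:375],None,fx=4,fy=4)
d=cv2.resize(f[200:255,400:525],None,fx=3,fy=3)
o=np.zeros((600,800,3),np.uint8);o[:375,:750]=cv2.resize(f[240:302,110:235],(750,372)).copy() if 0 else cv2.resize(f[245:307,110:235],(750,375))
o[380:600,:400]=b[:220];o[380:545,410:785]=d
cv2.imwrite('pics/crop1.png',o)
def P(n,u,v,z):
    p=atz(c,u,v,z);print(n,p.round(4))
for n,u,v,z in[('jar',192,268,.096),('rack',318,231,.02),('reader',457,229,.008)]:P(n,u,v,z)
for n,u,v,z in [('rackL',283,222,.02),('rackR',353,216,.02),('plateA',405,208,.008),('plateB',402,242,.008)]:P(n,u,v,z)
E
```

```text
jar [0.4422 0.3196 0.096 ]
rack [0.5419 0.0555 0.02  ]
reader [ 0.5549 -0.2673  0.008 ]
rackL [0.5616 0.1367 0.02  ]
rackR [ 0.5787 -0.0247  0.02  ]
plateA [ 0.6029 -0.1472  0.008 ]
plateB [ 0.5219 -0.1389  0.008 ]
```

View pics/crop1.png

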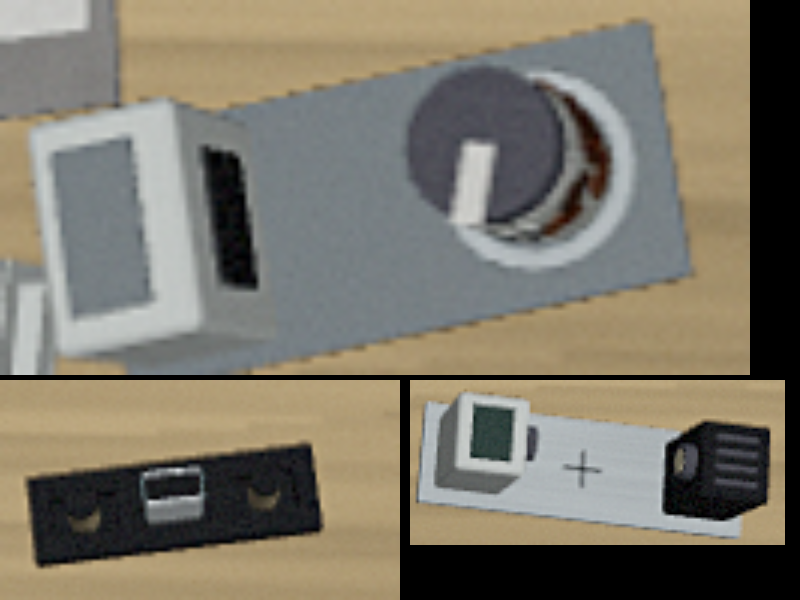

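```bash
python3 - <<'E'
from h import *
from rig import env
c=pickle.load(open('top.pkl','rb'))
A=lambda u,v:(110+u/6,245+v*62/375)
an=lambda p,q:np.degrees(np.arctan2(*(q-p)[1::-1])).round(1)
g=lambda u,v,z:atz(c,*A(u,v),z)
print('lid',g(487,147,.096),'strip',an(g(487,147,.096),g(468,222,.096)))
print('plate',an(g(645,20,.006),g(205,117,.006)),an(g(690,273,.006),g(290,369,.006)))
print('ring outer', (g(545,68,.016)+g(535,268,.016))/2, g(634,165,.016))
print('end edge',an(g(690,273,.006),g(645,20,.006)),g(690,273,.006),g(645,20,.006))
w=env.capture('wrist');print(w['mount'],w['fx'],w['distortion'])
E
```

```text
lid [0.43941541 0.32118599 0.096     ] strip 169.4
plate 103.6 104.7
ring outer [0.44086945 0.32268307 0.016     ] [0.44253071 0.28675242 0.016     ]
end edge 13.4 [0.40319332 0.26513638 0.006     ] [0.49941062 0.28809636 0.006     ]
[[-1.55669788e-04  9.67315739e-01  2.53574913e-01  7.09885068e-02]
 [ 9.99999980e-01  1.19209428e-04  1.59150717e-04 -4.40135125e-05]
 [ 1.23720473e-04  2.53574932e-01 -9.67315739e-01 -1.69697378e-01]
 [ 0.00000000e+00  0.00000000e+00  0.00000000e+00  1.00000000e+00]] 379.7171561096891 [-0.04756076  0.          0.          0.          0.        ]
```

Request:
apply_moves(
  rows=[
    {"tz": -0.03,"tx": -0.02,"ty": -0.01},
    {"tz": -0.03,"tx": -0.06,"ty": -0.024},
    {"tz": -0.03,"tx": -0.1,"ty": -0.04},
    {"tz": -0.03,"tx": -0.14,"ty": -0.055},
    {"tz": -0.03,"tx": -0.18,"ty": -0.071},
    {"tz": -0.03,"tx": -0.22,"ty": -0.087},
    {"tz": -0.02,"tx": -0.26,"ty": -0.103},
    {"tz": -0.01,"tx": -0.3,"ty": -0.119},
    {"tz": -0.01,"tx": -0.3,"ty": -0.119},
    {"tz": -0.01,"tx": -0.3,"ty": -0.119},
  ],
)

```text
invalid input at $.rows[0]: expected keys tx, ty, tz, rx, ry, rz, hand
```

```bash
cat > look.py <<'E'
from h import *
from rig import env
import sys
s=env.observe();c=env.capture('wrist');c['E']=wE(c,s);c['s']=s
pickle.dump(c,open(sys.argv[1]+'.pkl','wb'));cv2.imwrite('pics/%s.png'%sys.argv[1],c['frame'][:,:,::-1])
print(s['time'],s['position'],s['ee_rot'],s['joints'],s['contact_force'])
E
python3 look.py w1
```

```text
0.15 [0.20113328 0.53816926 0.21387869] [-3.14021382e+00 -2.88354217e-04  2.78378486e+00] [ 1.00289844e+00  1.58877338e-01  1.59790615e+00 -5.63407968e-06
  1.38621781e+00 -2.10089249e-01] [ 0.03929623 -0.24339051  0.83774381]
```

View pics/w1.png

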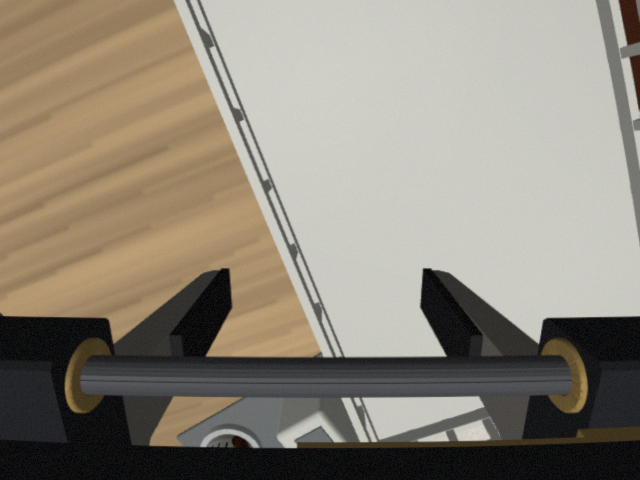

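Request:
apply_moves(
  rows=[
    {"tz": -0.03,"tx": -0.02,"ty": -0.01,"rx": 0,"ry": 0,"rz": 0,"hand": 0.0919},
    {"tz": -0.03,"tx": -0.06,"ty": -0.024,"rx": 0,"ry": 0,"rz": 0,"hand": 0.0919},
    {"tz": -0.03,"tx": -0.1,"ty": -0.04,"rx": 0,"ry": 0,"rz": 0,"hand": 0.0919},
    {"tz": -0.03,"tx": -0.14,"ty": -0.055,"rx": 0,"ry": 0,"rz": 0,"hand": 0.0919},
    {"tz": -0.03,"tx": -0.18,"ty": -0.071,"rx": 0,"ry": 0,"rz": 0,"hand": 0.0919},
    {"tz": -0.03,"tx": -0.22,"ty": -0.087,"rx": 0,"ry": 0,"rz": 0,"hand": 0.0919},
    {"tz": -0.02,"tx": -0.26,"ty": -0.103,"rx": 0,"ry": 0,"rz": 0,"hand": 0.0919},
    {"tz": -0.01,"tx": -0.3,"ty": -0.119,"rx": 0,"ry": 0,"rz": 0,"hand": 0.0919},
    {"tz": -0.01,"tx": -0.3,"ty": -0.119,"rx": 0,"ry": 0,"rz": 0,"hand": 0.0919},
    {"tz": -0.01,"tx": -0.3,"ty": -0.119,"rx": 0,"ry": 0,"rz": 0,"hand": 0.0919},
  ],
)

```text
time: 1.03
position: [0.4419, 0.3198, 0.2234]
ee_rot: [-3.14, -0.001, 2.779]
contact_force: [-0.2, 0.0, 0.4]
width: 0.999
grip_force: 0.0
```

```bash
python3 look.py w2
```

```text
1.0333 [0.44187804 0.31981238 0.22335555] [-3.13981449e+00 -1.35806456e-03  2.77936578e+00] [ 4.05076444e-01  7.77110132e-02  1.66755589e+00 -3.42197599e-04
  1.39853767e+00 -8.03435189e-01] [-0.19651129  0.04239909  0.3601084 ]
```

View pics/w2.png

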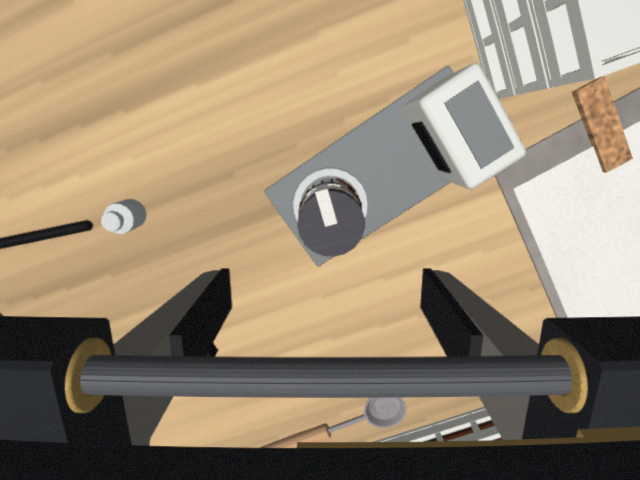

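```bash
cat > m.py <<'E'
from h import *
from scipy import ndimage
c=pickle.load(open('w2.pkl','rb'));E=c['E']
g=lambda u,v,z:atz(c,u,v,z,E)
an=lambda p,q:np.degrees(np.arctan2(*(q-p)[1::-1])).round(1)
# strip pixels: bright within lid
f=c['frame'].astype(int)
lid=cv2.inRange(c['frame'],(40,40,45),(90,85,100));lid[:170]=0;lid[265:]=0;lid[:,:285]=0;lid[:,375:]=0
d=c['depth']
L=np.zeros((480,640),bool);L[170:265,285:375]=(d[170:265,285:375]>0)&(d[170:265,285:375]<d[225,345]+.006)
ys,xs=np.nonzero(L);p=np.array([g(x,y,.096) for x,y in zip(xs,ys)])
(cc,rr)=cv2.minEnclosingCircle(p[:,:2].astype(np.float32));print('lid',cc,rr,len(xs),'depth z',g(345,225,.096),d[225,345])
o,dr=ray(c,345,225,E);print('z by depth',(o+dr*d[225,345])[2])
br=L&(f.min(2)>140);ys,xs=np.nonzero(br);q=np.array([g(x,y,.096) for x,y in zip(xs,ys)])[:,:2]
m=q.mean(0);w=np.linalg.svd(q-m)[2][0];w*=np.sign(w@(m-np.array(cc)));print('strip',np.degrees(np.arctan2(w[1],w[0])),len(xs))
print('plate',an(g(265,190,.006),g(450,67,.006)),'window',an(g(414,123,.06),g(448,172,.06)))
print('ring',g(330,204,.016))
E
python3 m.py
```

```text
lid (0.439226359128952, 0.3246366083621979) 0.02900264784693718 3597 depth z [0.44595191 0.33450368 0.096     ] 0.30658278
z by depth 0.0944651123995972
strip 175.76656968747483 494
plate 102.5 window 17.2
ring [0.43913061 0.32496777 0.016     ]
```

Request:
apply_moves(
  rows=[
    {"tx": 0.004,"ty": 0.004,"tz": 0.03,"rx": 0,"ry": 0,"rz": 0,"hand": 0.0919},
    {"tx": 0.004,"ty": 0.004,"tz": 0.06,"rx": 0,"ry": 0,"rz": 0,"hand": 0.0919},
    {"tx": 0.004,"ty": 0.004,"tz": 0.09,"rx": 0,"ry": 0,"rz": 0,"hand": 0.0919},
    {"tx": 0.004,"ty": 0.004,"tz": 0.12,"rx": 0,"ry": 0,"rz": 0,"hand": 0.0919},
    {"tx": 0.004,"ty": 0.004,"tz": 0.15,"rx": 0,"ry": 0,"rz": 0,"hand": 0.0919},
    {"tx": 0.004,"ty": 0.004,"tz": 0.168,"rx": 0,"ry": 0,"rz": 0,"hand": 0.0919},
    {"tx": 0.004,"ty": 0.004,"tz": 0.168,"rx": 0,"ry": 0,"rz": 0,"hand": 0.0919},
    {"tx": 0.004,"ty": 0.004,"tz": 0.168,"rx": 0,"ry": 0,"rz": 0,"hand": 0.045},
    {"tx": 0.004,"ty": 0.004,"tz": 0.168,"rx": 0,"ry": 0,"rz": 0,"hand": 0.045},
    {"tx": 0.004,"ty": 0.004,"tz": 0.168,"rx": 0,"ry": 0,"rz": 0,"hand": 0.045},
    {"tx": 0.004,"ty": 0.004,"tz": 0.168,"rx": 0,"ry": 0,"rz": 0,"hand": 0.045},
    {"tx": 0.004,"ty": 0.004,"tz": 0.168,"rx": 0,"ry": 0,"rz": 0,"hand": 0.045},
  ],
)

```text
time: 2.08
position: [0.4392, 0.3277, 0.058]
ee_rot: [3.14, 0.002, 2.784]
contact_force: [-1.4, -2.2, 1.7]
width: 0.659
grip_force: 1.2
```

Request:
apply_moves(
  rows=[
    {"tx": 0,"ty": 0,"tz": 0,"rx": 0,"ry": 0,"rz": 0,"hand": 0.045},
    {"tx": 0,"ty": 0,"tz": 0,"rx": 0,"ry": 0,"rz": 0,"hand": 0.045},
    {"tx": 0,"ty": 0,"tz": 0,"rx": 0,"ry": 0,"rz": 0,"hand": 0.045},
    {"tx": 0,"ty": 0,"tz": 0,"rx": 0,"ry": 0,"rz": 0,"hand": 0.045},
  ],
)

```text
time: 2.42
position: [0.4388, 0.3272, 0.0576]
ee_rot: [3.141, 0.001, 2.784]
contact_force: [-1.8, -1.8, 6.4]
width: 0.599
grip_force: 30.0
```

Request:
apply_moves(
  rows=[
    {"tx": 0,"ty": 0,"tz": 0,"rx": 0,"ry": 0,"rz": 6,"hand": 0.045},
    {"tx": 0,"ty": 0,"tz": 0,"rx": 0,"ry": 0,"rz": 12,"hand": 0.045},
    {"tx": 0,"ty": 0,"tz": 0,"rx": 0,"ry": 0,"rz": 18,"hand": 0.045},
    {"tx": 0,"ty": 0,"tz": 0,"rx": 0,"ry": 0,"rz": 24,"hand": 0.045},
    {"tx": 0,"ty": 0,"tz": 0,"rx": 0,"ry": 0,"rz": 30,"hand": 0.045},
    {"tx": 0,"ty": 0,"tz": 0,"rx": 0,"ry": 0,"rz": 37,"hand": 0.045},
    {"tx": 0,"ty": 0,"tz": 0,"rx": 0,"ry": 0,"rz": 44,"hand": 0.045},
    {"tx": 0,"ty": 0,"tz": 0,"rx": 0,"ry": 0,"rz": 51,"hand": 0.045},
    {"tx": 0,"ty": 0,"tz": 0,"rx": 0,"ry": 0,"rz": 58,"hand": 0.045},
    {"tx": 0,"ty": 0,"tz": 0,"rx": 0,"ry": 0,"rz": 65,"hand": 0.045},
    {"tx": 0,"ty": 0,"tz": 0,"rx": 0,"ry": 0,"rz": 72,"hand": 0.045},
    {"tx": 0,"ty": 0,"tz": 0,"rx": 0,"ry": 0,"rz": 72,"hand": 0.045},
  ],
)

```text
time: 3.42
position: [0.4394, 0.3275, 0.0575]
ee_rot: [3.14, -0.001, 1.524]
contact_force: [1.0, 0.0, 4.4]
width: 0.597
grip_force: 30.0
```

Request:
apply_moves(
  rows=[
    {"tx": 0,"ty": 0,"tz": 0,"rx": 0,"ry": 0,"rz": 0,"hand": 0.045},
    {"tx": 0,"ty": 0,"tz": 0,"rx": 0,"ry": 0,"rz": 0,"hand": 0.0919},
    {"tx": 0,"ty": 0,"tz": 0,"rx": 0,"ry": 0,"rz": 0,"hand": 0.0919},
    {"tx": 0,"ty": 0,"tz": 0,"rx": 0,"ry": 0,"rz": 0,"hand": 0.0919},
    {"tx": 0,"ty": 0,"tz": 0,"rx": 0,"ry": 0,"rz": 0,"hand": 0.0919},
    {"tx": 0,"ty": 0,"tz": 0,"rx": 0,"ry": 0,"rz": 0,"hand": 0.0919},
    {"tx": 0,"ty": 0,"tz": -0.02,"rx": 0,"ry": 0,"rz": 0,"hand": 0.0919},
    {"tx": 0,"ty": 0,"tz": -0.06,"rx": 0,"ry": 0,"rz": 0,"hand": 0.0919},
    {"tx": 0,"ty": 0,"tz": -0.1,"rx": 0,"ry": 0,"rz": 0,"hand": 0.0919},
    {"tx": 0,"ty": 0,"tz": -0.14,"rx": 0,"ry": 0,"rz": 0,"hand": 0.0919},
    {"tx": 0,"ty": 0,"tz": -0.165,"rx": 0,"ry": 0,"rz": 0,"hand": 0.0919},
    {"tx": 0,"ty": 0,"tz": -0.165,"rx": 0,"ry": 0,"rz": 0,"hand": 0.0919},
  ],
)

```text
time: 4.42
position: [0.4417, 0.3288, 0.2289]
ee_rot: [3.131, -0.006, 1.528]
contact_force: [0.7, -0.4, -0.1]
width: 1.002
grip_force: 0.0
```

```bash
python3 look.py w3
```

```text
4.4167 [0.44166038 0.32876855 0.22885902] [ 3.13067259 -0.00551746  1.52780952] [4.20345356e-01 7.54348414e-02 1.65908449e+00 5.58661429e-05
 1.39483870e+00 4.63352843e-01] [ 0.65565048 -0.42653991 -0.07970518]
```

View pics/w3.png

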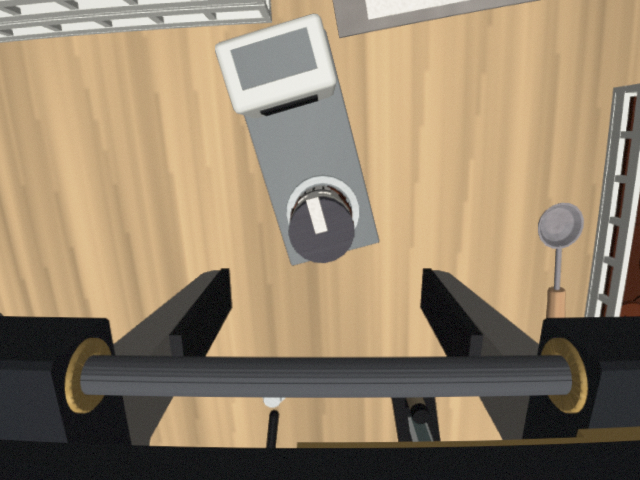

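Request:
apply_moves(
  rows=[
    {"tx": -0.034,"ty": 0.014,"tz": 0,"rx": 0,"ry": 0,"rz": -2,"hand": 0.0919},
    {"tx": -0.068,"ty": 0.028,"tz": 0,"rx": 0,"ry": 0,"rz": -4,"hand": 0.0919},
    {"tx": -0.102,"ty": 0.042,"tz": 0,"rx": 0,"ry": 0,"rz": -6,"hand": 0.0919},
    {"tx": -0.136,"ty": 0.056,"tz": 0,"rx": 0,"ry": 0,"rz": -8.5,"hand": 0.0919},
    {"tx": -0.17,"ty": 0.07,"tz": 0.01,"rx": 0,"ry": 0,"rz": -8.5,"hand": 0.0919},
    {"tx": -0.204,"ty": 0.084,"tz": 0.02,"rx": 0,"ry": 0,"rz": -8.5,"hand": 0.0919},
    {"tx": -0.238,"ty": 0.098,"tz": 0.03,"rx": 0,"ry": 0,"rz": -8.5,"hand": 0.0919},
    {"tx": -0.268,"ty": 0.112,"tz": 0.03,"rx": 0,"ry": 0,"rz": -8.5,"hand": 0.0919},
    {"tx": -0.268,"ty": 0.112,"tz": 0.03,"rx": 0,"ry": 0,"rz": -8.5,"hand": 0.0919},
    {"tx": -0.268,"ty": 0.112,"tz": 0.03,"rx": 0,"ry": 0,"rz": -8.5,"hand": 0.0919},
    {"tx": -0.268,"ty": 0.112,"tz": 0.03,"rx": 0,"ry": 0,"rz": -8.5,"hand": 0.0919},
  ],
)

```text
time: 5.38
position: [0.5376, 0.0551, 0.1903]
ee_rot: [-3.139, -0.001, 1.675]
contact_force: [-0.1, 1.0, 0.4]
width: 1.004
grip_force: 0.0
```

```bash
python3 look.py w4; python3 - <<'E'
from h import *
c=pickle.load(open('w3.pkl','rb'));E=c['E']
g=lambda u,v,z:atz(c,u,v,z,E)
an=lambda p,q:np.degrees(np.arctan2(*(q-p)[1::-1])).round(1)
print('strip',an(g(321.5,232,.096),g(312.5,199,.096)),'plate',an(g(292,265,.006),g(243,115,.006)),an(g(378,242,.006),g(327,55,.006)),'win',an(g(262,112,.06),g(318,98,.06)))
E
```

```text
5.3833 [0.53762686 0.05511602 0.19026959] [-3.13916339e+00 -1.08583338e-03  1.67548950e+00] [-1.21868671e-01  9.06872190e-02  1.72016432e+00  5.27190833e-04
  1.33335224e+00 -2.26687839e-01] [-0.14686339  1.01140529  0.3629164 ]
strip 102.2 plate 103.7 103.9 win 10.8
```

View pics/w4.png

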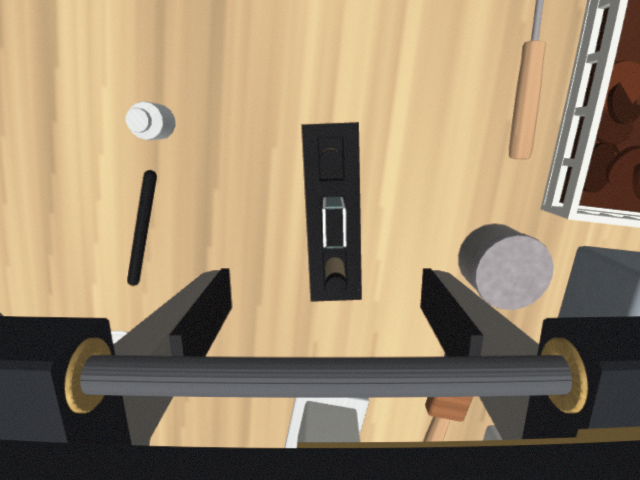

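```bash
python3 - <<'E'
from h import *
c=pickle.load(open('w4.pkl','rb'));E=c['E'];s=c['s']
g=lambda u,v,z:atz(c,u,v,z,E)
an=lambda p,q:np.degrees(np.arctan2(*(q-p)[1::-1])).round(1)
r=[g(*p,.02) for p in[(303,125),(358,123),(361,299),(310,300)]]
print('rack',np.mean(r,0),an(r[3],r[0]),an(r[2],r[1]),[np.linalg.norm(r[i]-r[i-1]).round(4) for i in range(4)])
t=[g(*p,.065) for p in[(323,209),(346,209),(346.5,248),(323.5,248)]]
print('cell',np.mean(t,0),an(t[3],t[0]),[np.linalg.norm(t[i]-t[i-1]).round(4) for i in range(4)])
Rt=R.from_euler('xyz',s['ee_rot']).as_matrix()
for p in(np.mean(r,0),np.mean(t,0)):print((Rt.T@(p-s['position'])).round(4))
f=c['frame'][:,:,::-1]
cv2.imwrite('pics/crop4.png',cv2.resize(f[190:270,290:380],None,fx=6,fy=6,interpolation=2))
E
```

```text
rack [0.54422597 0.05488475 0.02      ] 97.5 98.2 [np.float64(0.1635), np.float64(0.0475), np.float64(0.1642), np.float64(0.0495)]
cell [0.54474437 0.05464548 0.065     ] 96.6 [np.float64(0.0321), np.float64(0.0182), np.float64(0.0321), np.float64(0.0186)]
[-0.0011  0.007   0.1703]
[-0.0013  0.0073  0.1253]
```

View pics/crop4.png

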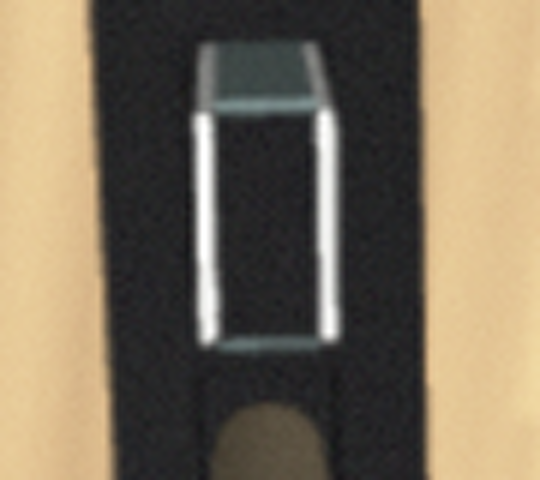

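Request:
apply_moves(
  rows=[
    {"tx": -0.001,"ty": 0.007,"tz": 0.02,"rx": 0,"ry": 0,"rz": -1.5,"hand": 0.0919},
    {"tx": -0.001,"ty": 0.007,"tz": 0.055,"rx": 0,"ry": 0,"rz": -1.5,"hand": 0.0919},
    {"tx": -0.001,"ty": 0.007,"tz": 0.09,"rx": 0,"ry": 0,"rz": -1.5,"hand": 0.0919},
    {"tx": -0.001,"ty": 0.007,"tz": 0.12,"rx": 0,"ry": 0,"rz": -1.5,"hand": 0.0919},
    {"tx": -0.001,"ty": 0.007,"tz": 0.14,"rx": 0,"ry": 0,"rz": -1.5,"hand": 0.0919},
    {"tx": -0.001,"ty": 0.007,"tz": 0.155,"rx": 0,"ry": 0,"rz": -1.5,"hand": 0.0919},
    {"tx": -0.001,"ty": 0.007,"tz": 0.158,"rx": 0,"ry": 0,"rz": -1.5,"hand": 0.0919},
    {"tx": -0.001,"ty": 0.007,"tz": 0.158,"rx": 0,"ry": 0,"rz": -1.5,"hand": 0.0919},
    {"tx": -0.001,"ty": 0.007,"tz": 0.158,"rx": 0,"ry": 0,"rz": -1.5,"hand": 0.06},
    {"tx": -0.001,"ty": 0.007,"tz": 0.158,"rx": 0,"ry": 0,"rz": -1.5,"hand": 0.045},
    {"tx": -0.001,"ty": 0.007,"tz": 0.158,"rx": 0,"ry": 0,"rz": -1.5,"hand": 0.035},
    {"tx": -0.001,"ty": 0.007,"tz": 0.158,"rx": 0,"ry": 0,"rz": -1.5,"hand": 0.028},
  ],
)

```text
time: 6.43
position: [0.5465, 0.0543, 0.0348]
ee_rot: [3.14, 0.001, 1.702]
contact_force: [-0.1, -0.4, -0.8]
width: 0.733
grip_force: 0.0
```

Request:
apply_moves(
  rows=[
    {"tx": 0,"ty": 0,"tz": 0,"rx": 0,"ry": 0,"rz": 0,"hand": 0.028},
    {"tx": 0,"ty": 0,"tz": 0,"rx": 0,"ry": 0,"rz": 0,"hand": 0.024},
    {"tx": 0,"ty": 0,"tz": 0,"rx": 0,"ry": 0,"rz": 0,"hand": 0.022},
    {"tx": 0,"ty": 0,"tz": 0,"rx": 0,"ry": 0,"rz": 0,"hand": 0.02},
    {"tx": 0,"ty": 0,"tz": 0,"rx": 0,"ry": 0,"rz": 0,"hand": 0.018},
    {"tx": 0,"ty": 0,"tz": 0,"rx": 0,"ry": 0,"rz": 0,"hand": 0.014},
    {"tx": 0,"ty": 0,"tz": 0,"rx": 0,"ry": 0,"rz": 0,"hand": 0.01},
    {"tx": 0,"ty": 0,"tz": 0,"rx": 0,"ry": 0,"rz": 0,"hand": 0.01},
    {"tx": 0,"ty": 0,"tz": 0,"rx": 0,"ry": 0,"rz": 0,"hand": 0.01},
    {"tx": 0,"ty": 0,"tz": 0,"rx": 0,"ry": 0,"rz": 0,"hand": 0.01},
  ],
)

```text
time: 7.27
position: [0.5454, 0.0543, 0.0335]
ee_rot: [-3.141, -0.0, 1.702]
contact_force: [-0.4, -0.6, 0.8]
width: 0.192
grip_force: 30.0
```

Request:
apply_moves(
  rows=[
    {"tx": 0,"ty": 0,"tz": -0.015,"rx": 0,"ry": 0,"rz": 0,"hand": 0.01},
    {"tx": 0,"ty": 0,"tz": -0.04,"rx": 0,"ry": 0,"rz": 0,"hand": 0.01},
    {"tx": 0,"ty": 0,"tz": -0.07,"rx": 0,"ry": 0,"rz": 0,"hand": 0.01},
    {"tx": 0,"ty": 0,"tz": -0.1,"rx": 0,"ry": 0,"rz": 0,"hand": 0.01},
    {"tx": -0.02,"ty": -0.002,"tz": -0.13,"rx": 0,"ry": 0,"rz": 0,"hand": 0.01},
    {"tx": -0.05,"ty": -0.005,"tz": -0.13,"rx": 0,"ry": 0,"rz": 2,"hand": 0.01},
    {"tx": -0.085,"ty": -0.009,"tz": -0.13,"rx": 0,"ry": 0,"rz": 4,"hand": 0.01},
    {"tx": -0.12,"ty": -0.012,"tz": -0.13,"rx": 0,"ry": 0,"rz": 6,"hand": 0.01},
    {"tx": -0.155,"ty": -0.016,"tz": -0.13,"rx": 0,"ry": 0,"rz": 8,"hand": 0.01},
    {"tx": -0.19,"ty": -0.02,"tz": -0.13,"rx": 0,"ry": 0,"rz": 10,"hand": 0.01},
    {"tx": -0.225,"ty": -0.023,"tz": -0.13,"rx": 0,"ry": 0,"rz": 12,"hand": 0.01},
    {"tx": -0.26,"ty": -0.027,"tz": -0.13,"rx": 0,"ry": 0,"rz": 13,"hand": 0.01},
  ],
)

```text
time: 8.27
position: [0.5527, -0.2087, 0.1636]
ee_rot: [3.141, 0.0, 1.473]
contact_force: [1.0, 0.8, -0.5]
width: 0.191
grip_force: 30.0
```

Request:
apply_moves(
  rows=[
    {"tx": -0.035,"ty": 0,"tz": 0,"rx": 0,"ry": 0,"rz": 0,"hand": 0.01},
    {"tx": -0.07,"ty": 0,"tz": 0,"rx": 0,"ry": 0,"rz": 0,"hand": 0.01},
    {"tx": -0.1,"ty": 0,"tz": 0,"rx": 0,"ry": 0,"rz": 0,"hand": 0.01},
    {"tx": -0.12,"ty": 0,"tz": 0,"rx": 0,"ry": 0,"rz": 0,"hand": 0.01},
    {"tx": -0.12,"ty": 0,"tz": 0,"rx": 0,"ry": 0,"rz": 0,"hand": 0.01},
    {"tx": -0.12,"ty": 0,"tz": 0,"rx": 0,"ry": 0,"rz": 0,"hand": 0.01},
    {"tx": -0.12,"ty": 0,"tz": 0,"rx": 0,"ry": 0,"rz": 0,"hand": 0.01},
  ],
)

```text
time: 8.85
position: [0.5414, -0.3255, 0.1633]
ee_rot: [-3.141, -0.001, 1.475]
contact_force: [0.6, 0.4, -0.4]
width: 0.194
grip_force: 30.0
```

```bash
python3 look.py w5
```

```text
8.85 [ 0.54135886 -0.32545886  0.16328424] [-3.14120648e+00 -9.46142334e-04  1.47515899e+00] [-7.32545325e-01  3.43005472e-01  1.48025310e+00  5.48237783e-04
  1.31920726e+00 -6.37044887e-01] [ 0.63470144  0.36777658 -0.44891961]
```

View pics/w5.png

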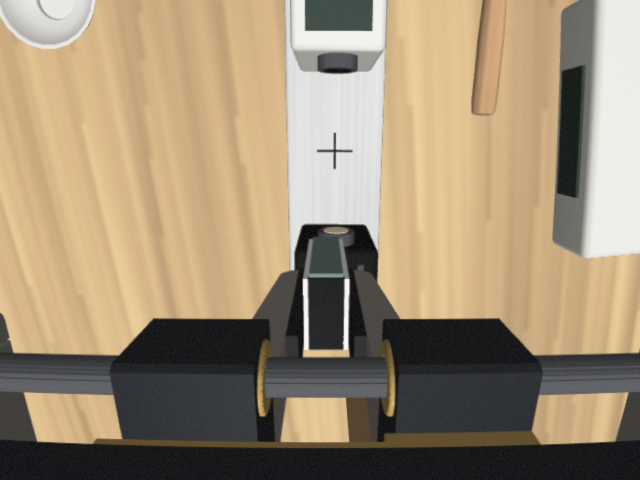

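```bash
python3 - <<'E'
from h import *
c=pickle.load(open('w5.pkl','rb'));E=c['E'];s=c['s']
Rt=R.from_euler('xyz',s['ee_rot']).as_matrix();p0=s['position']
g=lambda u,v,z:Rt.T@(atz(c,u,v,z,E)-p0)
an=lambda p,q:np.degrees(np.arctan2(*(q-p)[1::-1])).round(1)
print('cross',g(334.5,151,.008),atz(c,334.5,151,.008,E))
print('plate dir in tool',an(g(291,250,.008),g(287,70,.008)),an(g(378,220,.008),g(384,90,.008)),'width',g(289,151,.008),g(381.5,151,.008))
print('cross line',an(g(335,169,.008),g(334.5,133,.008)))
z=p0[2]+.0315
for q in[(304,282),(348.5,280),(348.5,346),(304,347)]:print(g(*q,z).round(4))
o,d=ray(c,326,300,E)
E
```

```text
cross [0.05843969 0.00753943 0.1553367 ] [ 0.55439866 -0.26785417  0.008     ]
plate dir in tool 0.0 0.8 width [ 0.0584757  -0.03061759  0.15535147] [0.05850229 0.04699355 0.15532153]
cross line -1.1
[ 0.0157 -0.0085 -0.0315]
[ 0.0165  0.0088 -0.0315]
[-0.0124  0.0093 -0.0315]
[-0.0128 -0.0089 -0.0315]
```

Request:
apply_moves(
  rows=[
    {"tx": 0.02,"ty": 0.003,"tz": 0,"rx": 0,"ry": 0,"rz": 0,"hand": 0.01},
    {"tx": 0.045,"ty": 0.006,"tz": 0,"rx": 0,"ry": 0,"rz": 0,"hand": 0.01},
    {"tx": 0.058,"ty": 0.008,"tz": 0,"rx": 0,"ry": 0,"rz": 0,"hand": 0.01},
    {"tx": 0.058,"ty": 0.008,"tz": 0,"rx": 0,"ry": 0,"rz": 0,"hand": 0.01},
    {"tx": 0.058,"ty": 0.008,"tz": 0.02,"rx": 0,"ry": 0,"rz": 0,"hand": 0.01},
    {"tx": 0.058,"ty": 0.008,"tz": 0.045,"rx": 0,"ry": 0,"rz": 0,"hand": 0.01},
    {"tx": 0.058,"ty": 0.008,"tz": 0.07,"rx": 0,"ry": 0,"rz": 0,"hand": 0.01},
    {"tx": 0.058,"ty": 0.008,"tz": 0.085,"rx": 0,"ry": 0,"rz": 0,"hand": 0.01},
    {"tx": 0.058,"ty": 0.008,"tz": 0.092,"rx": 0,"ry": 0,"rz": 0,"hand": 0.01},
    {"tx": 0.058,"ty": 0.008,"tz": 0.095,"rx": 0,"ry": 0,"rz": 0,"hand": 0.01},
    {"tx": 0.058,"ty": 0.008,"tz": 0.095,"rx": 0,"ry": 0,"rz": 0,"hand": 0.01},
    {"tx": 0.058,"ty": 0.008,"tz": 0.095,"rx": 0,"ry": 0,"rz": 0,"hand": 0.01},
  ],
)

```text
time: 9.9
position: [0.5556, -0.2703, 0.07]
ee_rot: [3.14, 0.001, 1.475]
contact_force: [-0.3, 0.1, -0.2]
width: 0.197
grip_force: 30.0
```

Request:
apply_moves(
  rows=[
    {"tx": 0,"ty": 0,"tz": 0,"rx": 0,"ry": 0,"rz": 0,"hand": 0.01},
    {"tx": 0,"ty": 0,"tz": 0,"rx": 0,"ry": 0,"rz": 0,"hand": 0.01},
    {"tx": 0,"ty": 0,"tz": 0,"rx": 0,"ry": 0,"rz": 0,"hand": 0.01},
    {"tx": 0,"ty": 0,"tz": 0,"rx": 0,"ry": 0,"rz": 0,"hand": 0.01},
    {"tx": 0,"ty": 0,"tz": 0,"rx": 0,"ry": 0,"rz": 0,"hand": 0.01},
    {"tx": 0,"ty": 0,"tz": 0,"rx": 0,"ry": 0,"rz": 0,"hand": 0.01},
  ],
)

```text
time: 10.4
position: [0.5549, -0.2695, 0.0687]
ee_rot: [3.141, 0.0, 1.475]
contact_force: [-0.8, 0.4, 0.1]
width: 0.192
grip_force: 30.0
```

```bash
python3 look.py w6; python3 - <<'E'
from h import *
from rig import env
c=env.capture('scene');f=c['frame'][:,:,::-1];w=pickle.load(open('w6.pkl','rb'))['frame'][:,:,::-1]
o=np.zeros((600,800,3),np.uint8)
o[:300,:400]=cv2.resize(f[200:305,95:235],(400,300),interpolation=2)
o[:300,400:]=cv2.resize(f[180:285,290:430],(400,300),interpolation=2)
o[300:,:400]=cv2.resize(w,(400,300))
o[300:,400:]=cv2.resize(f[180:285,400:540],(400,300),interpolation=2)
cv2.imwrite('pics/fin.png',o)
E
```

```text
10.4 [ 0.55486332 -0.26950212  0.06872919] [3.14144562e+00 1.11457876e-04 1.47486581e+00] [-6.47759801e-01  4.10079968e-01  1.59325811e+00 -1.96442377e-05
  1.13807094e+00 -5.51821052e-01] [-0.78723817  0.43904186  0.08201607]
```

View pics/fin.png

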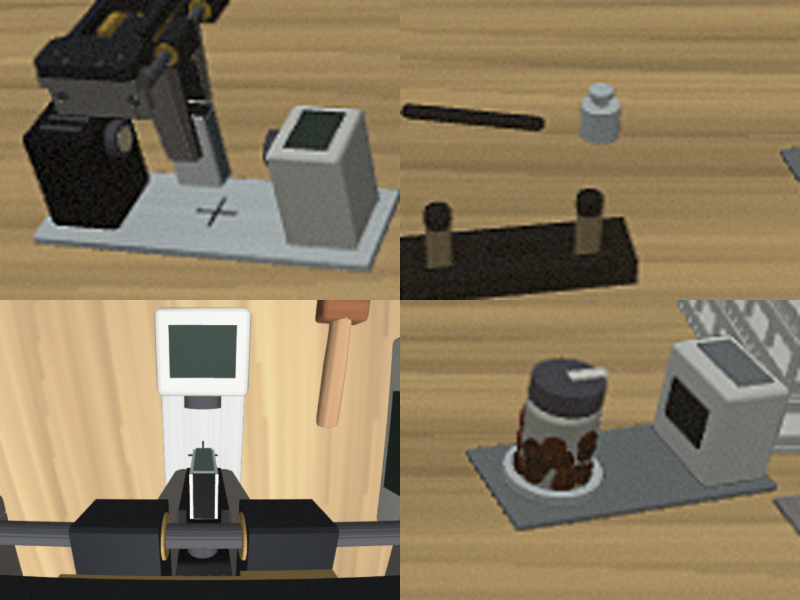

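The cell hangs upright between the posts, clear of the plate and square to it. Both vials stand in the rack, and the jar's strip points at the scanner.

```bash
python3 -c "
from rig import env
print(env.job_done())"
```

```text
the job is handed in; nothing more can be done
None
```

I handed the job in at about 10.5 s; no verdict came back. By my last measurements, the jar is released in its ring with its label about 2° off the scanner. The cell is held still within a few millimetres of the middle of the light path, and both vials still stand in the rack.

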